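# Load the column tray and lock its keeper bar

## Task

Throw the brown packing blocks from the column tray and the bench into the black bin, and lay every steel column in a lane of its own in the tray, resting in the notches of both combs, while the keeper bar stands open. When the columns are all in, swing the keeper bar shut over them until it snaps home in its detent. Leave everything else on the bench where it is and standing.

Things in the scene. Friction and masses are not known exactly. Their poses are not given: they have to be found in the camera images.
- tray: Column tray, fixed: grey base plate 310 (its x) x 160 (its y) x 12 mm thick, origin at the centre of its underside, z up. Two white toothed combs run along x at tray y = -40 and +40 mm. Their V notches make three lanes parallel to the tray y axis, at tray x = -56, 0, +56 mm. Between the combs 68 mm are free along y, down to the base plate.
- comb (a point): Middle of the top of the comb at tray y = +40 mm (a tooth tip height, not a lane). Both combs: 12 mm thick along y, tooth tips 56 mm and notch bottoms 28 mm above the bench, notches V-shaped (90 degrees), 56 mm wide at the tips. The column tube rests in them, its nuts just outside the two combs.
- keeper (a joint): Angle of the aluminium keeper bar about the vertical hinge, rad. 0 = shut: the bar points along tray +x over the lanes, home on its stop. Grows counter-clockwise from above (towards tray +y) to 1.75; starts at 1.1 to 1.45. Stays where left. From about 0.075 rad a nose under its tip meets a sprung ball; about 4 N at the knob carries it over the crest (near 0.036), then it snaps to 0 and holds.
- keeper_grip (a point): Grip point of the black upright knob on the keeper bar, 200 mm from the hinge axis, 102 mm above the bench. The knob is a cylinder 18 mm in diameter, from 78 to 118 mm above the bench. The bar is 16 mm wide, its underside 66 mm and top 78 mm above the bench, its tip 264 mm from the hinge axis; it clears seated columns by 6 mm or more.
- keeper_hinge (a point): Point on the vertical hinge axis of the keeper bar (tray x = -125 mm, y = 0), 102 mm above the bench. The hinge post is 26 mm wide; nothing of it is higher than 80 mm.
- catch (a point): Top of the aluminium catch post that the bar tip shuts into, at tray x = +135 mm, 74 mm above the bench; its stop plate is on the -y side of the shut bar.
- bin: Black open waste bin, fixed, 160 (its x) x 150 (its y) x 100 mm high, walls 4 mm. Origin at the centre of its underside.
- bin_in (a point): Centre of the inner floor of the bin, axes as the bin.
- lane0 (a point): Where the mid-point of a column seated in lane 0 lies (tray x = -56 mm, y = 0): 43.6 mm above the bench. Axes as the tray; the column lies along y.
- lane1 (a point): Where the mid-point of a column seated in lane 1 lies (tray x = 0 mm, y = 0): 43.6 mm above the bench. Axes as the tray; the column lies along y.
- lane2 (a point): Where the mid-point of a column seated in lane 2 lies (tray x = 56 mm, y = 0): 43.6 mm above the bench. Axes as the tray; the column lies along y.
- column0: Steel chromatography column, absent in some starts (None): round tube 22 mm in diameter, 144 mm long along its own x, with a dark hexagonal nut 28 mm across flats and 16 mm long at each end (inner faces of the nuts 112 mm apart). Origin on its axis at mid-length. About 0.2 kg. Starts lying on the bench, axis 14 mm up. Any column may go in any lane, either way round.
- column1: Steel chromatography column, absent in some starts (None): round tube 22 mm in diameter, 144 mm long along its own x, with a dark hexagonal nut 28 mm across flats and 16 mm long at each end (inner faces of the nuts 112 mm apart). Origin on its axis at mid-length. About 0.2 kg. Starts lying on the bench, axis 14 mm up. Any column may go in any lane, either way round.
- column2: Steel chromatography column, absent in some starts (None): round tube 22 mm in diameter, 144 mm long along its own x, with a dark hexagonal nut 28 mm across flats and 16 mm long at each end (inner faces of the nuts 112 mm apart). Origin on its axis at mid-length. About 0.2 kg. Starts lying on the bench, axis 14 mm up. Any column may go in any lane, either way round.
- block0: Brown cardboard packing block, absent in some starts (None), 36 (x) x 32 (y) x 34 mm (z), about 15 g, a step cut from its upper +x edge (the upper 14 mm spans only x = -18 to +2 mm; the two y faces are plain and parallel). Origin at its centre: 17 mm above what it rests on. It lies on the bench or on the tray base plate between the combs.
- block1: Brown cardboard packing block, absent in some starts (None), 36 (x) x 32 (y) x 34 mm (z), about 15 g, a step cut from its upper +x edge (the upper 14 mm spans only x = -18 to +2 mm; the two y faces are plain and parallel). Origin at its centre: 17 mm above what it rests on. It lies on the bench or on the tray base plate between the combs.
- block2: Brown cardboard packing block, absent in some starts (None), 36 (x) x 32 (y) x 34 mm (z), about 15 g, a step cut from its upper +x edge (the upper 14 mm spans only x = -18 to +2 mm; the two y faces are plain and parallel). Origin at its centre: 17 mm above what it rests on. It lies on the bench or on the tray base plate between the combs.
- block3: Brown cardboard packing block, absent in some starts (None), 36 (x) x 32 (y) x 34 mm (z), about 15 g, a step cut from its upper +x edge (the upper 14 mm spans only x = -18 to +2 mm; the two y faces are plain and parallel). Origin at its centre: 17 mm above what it rests on. It lies on the bench or on the tray base plate between the combs.
- beaker: Not part of the job, stays where it is: clear glass beaker, 70 mm wide, 90 mm high. Origin at the centre of its underside.
- tubestand: Not part of the job, stays where it is: white block 80 x 70 x 45 mm carrying a clear tube with a red cap, 89 mm high in all. Origin at the centre of its underside.
- mouse: Not part of the job, stays where it is: black and grey computer mouse, 100 x 58 x 34 mm. Origin at the centre of its underside.
- spanner: Not part of the job, stays where it is: steel wrench 150 mm long lying flat. Origin at the centre of its underside.
- cap: Not part of the job, stays where it is: green screw cap, 38 mm wide, 22 mm high. Origin at the centre of its underside.
- jar: Not part of the job, stays where it is: amber glass jar, 44 mm wide, 60 mm high. Origin at the centre of its underside.
Not all that is in view belongs to the job. Leave any pink or red look-alike of the block1 alone.

How it is judged:
By the outcome, as a careful person would: the job done as asked, in the order asked, and still so for the second after the job is handed in, with the robot touching nothing.
Of column0, column1, column2 only 2 to 3 are there at a start; the rules pass over those that are not, and their reading is None.
Of block0, block1, block2, block3 only 3 to 4 are there at a start; the rules pass over those that are not, and their reading is None.
At some moment in a run one of block0, block1, block2, block3 may be knocked a few centimetres aside while the robot is not near it.
Once in a run the grip may slacken for a moment while it holds something.
It also fails if it takes over 210 s, if anything falls off the work surface, if the arm or the gripper's body presses on something with over 40 N, if the wrist force passes 120 N, or if a joint passes its speed limit or range.

## Robot

A 6-joint arm with a two-finger parallel gripper is mounted at the origin on the work surface. World frame = base frame: x ahead of the robot, y to its left, z up, the work surface at z = 0. Lengths are in m, angles in degrees, forces in N, time in s.
With the tool pointing down it reaches from about 0.325 to 0.875 m from the base axis. Payload 4.4 kg.
Tool frame: the origin (TCP) lies at the very end of the fingers, on their centre line; the grasp point (between the pads) lies 19 mm behind it (robot.pinch_z is the distance from the TCP to the grasp point, in m); z points along the fingers, y is the line along which they close (so a half turn about z gives the same grasp; the last joint's range is limited). The gripper opens to 85 mm and grips with 20 to 120 N. Pads are 22 mm wide; open, the fingers measure 114 mm over their backs; the gripper's body (76 mm by 85 mm) begins 54 mm behind the grasp point. The pads swing forward as they close: fully open they stand 13 mm farther back than shut.
Start: joints at [-78.008, 11.837, 88.321, -0, 79.842, -8.623], TCP at [0.202, -0.538, 0.206] pointing down, gripper open.
Joint ranges: [-156.59, 156.59], [-49.26, 127.26], [12.9, 141.05], [-63.56, 243.56], [4.71, 150.69], [-161.64, 161.64]. Speed limits (degrees/s): [159.86, 159.86, 180, 180, 180, 180].

## Interface

Orientations are given as a 3x3 rotation matrix whose columns are the frame's x, y, z axes.
In Python, from station import robot gives the robot as it stands. The module is installed in compiled form; this text tells all that it offers.
- The arm moves only by the shell command python3 -m creep 'ROWS' [FORCE]. ROWS is JSON, a list of rows, each a list of 7 numbers: the shift along the tool's x, y, z in mm, then the turn, a rotation vector about the tool's x, y, z in rad, then the opening, from -1 (shut) to 1 (fully open). A call has 1 to 12 rows; each row shifts and turns the commanded pose from where the row before left it, along the tool's axes as they then stand; what a row does not reach is not made up. A row lasts 1/8 s, in which the tool goes at most 62.5 mm and 10.7 degrees, less where a joint would pass 70% of its speed; a pose out of reach is approached as far as the arm can. A call is refused whole if a number of a shift passes 62.5 or a number of a turn 0.188, either way. A call with a gripper value outside its range is refused whole. The fingers move at their own pace and stop on an object; FORCE is the grip in N (left out, the last holds). Time passes only in rows, so rows that do not move let the fingers close. It gives the time, the measured TCP pose, the force, the opening and the grip force at its end, in the units of the state.
- robot.sense(): the state, without advancing time (a new reading comes with each control period).
- robot.grab_frame(name): name is "scene" or "top" or "wrist"; returns a dict with "color" (400x640x3 uint8, red, green, blue), "z_map" (400x640 float32, m along the optical axis (not along the pixel's ray), 0 where there is no reading), "vfov" (degrees; the focal length in pixels is half the picture's height over the tangent of half this angle, whatever the lens; pixels are square), "cx", "cy" (the principal point, pixels), "k1" (the pictures are not rectified: a ray, as slopes to the right and down, at radius r is drawn at 1 + k1 r^2 times it, then the intrinsics apply), "R" (3x3) and "t" (3): a world point X has camera coordinates R X + t. Camera axes: x right, y down, z forward; pixel columns grow to the right and rows downward; lengths in m; the calibration is good to about 2 mm. A picture is of the moment at which its call begins.
- robot.sign_off(): hands the job in; it is judged then, once.
The state is a dict: "time_s": time; "joints": joint angles; "qvel": joint speeds; "joint_torque": joint torques, N m; "eef_pos": TCP position; "orientation": TCP orientation; "wrist_force": force on the tool from outside, world axes, zero at the start; "wrist_torque": the same for the moment, N m; "gripper_width": finger opening in m; "grip_force": force on a finger pad.
Only numpy, scipy, OpenCV 4.12 (cv2) and the standard library are available. Lean on these libraries where they do the work, as an engineer would, in place of code of your own. Each camera call takes 0.05 s, during which the arm holds its last target. There are 200 camera calls.

## Working session

There is one attempt and no reset: what is moved stays moved. The work goes in short steps, Python scripts to look and compute and a shell command to move; the robot and the scene stay as the last step left them, time stands still between calls to the robot, and variables do not carry over. Pictures are saved under pics/ and viewed, at most 14 in all, crops included, and the job is handed in when it is done.

```bash
mkdir -p pics; python3 - <<'E'
from station import robot
import cv2,numpy as np,pickle
for n in("scene","top"):
    f=robot.grab_frame(n); pickle.dump(f,open(n+".pkl","wb"))
    cv2.imwrite(f"pics/{n}0.png",f["color"][:,:,::-1]); print(n,f["vfov"],f["cx"],f["cy"],f["k1"],(-f["R"].T@f["t"]).round(3),f["R"].round(3).tolist())
s=robot.sense();print(s)
E
```

```text
scene 51.17645050172776 329.5752093349765 198.67614650519778 -0.09487531247512485 [0.914 0.62  0.818] [[-0.869, 0.494, 0.004], [0.355, 0.63, -0.691], [-0.344, -0.599, -0.723]]
top 52.520903085527884 319.6733292149436 202.77736960370987 -0.03715435741291445 [0.489 0.008 1.166] [[0.017, -1.0, -0.002], [-0.996, -0.017, -0.086], [0.086, 0.003, -0.996]]
{'time_s': 0.1, 'joints': array([-7.80104087e+01,  1.18819282e+01,  8.83967307e+01,  2.83605842e-03,
        7.98409129e+01, -8.62461471e+00]), 'qvel': array([ 0.04812643, -0.00487022, -0.28069613,  0.03785524, -0.08205876,
        0.00208499]), 'joint_torque': array([-5.86820424e-04, -3.84094656e+01, -2.92548949e+01, -2.90114667e-04,
        4.86240664e-03,  8.68389179e-06]), 'eef_pos': array([ 0.20227919, -0.53746576,  0.20481557]), 'orientation': array([[ 9.35975432e-01,  3.52065110e-01, -3.85864562e-04],
       [ 3.52065136e-01, -9.35973253e-01,  2.05151584e-03],
       [ 3.61108239e-04, -2.05601788e-03, -9.99997821e-01]]), 'wrist_force': array([-0.48070863, -0.13485505,  0.78707083]), 'wrist_torque': array([-0.05947788,  0.01230258, -0.01947147]), 'grip_force': 0.0, 'gripper_width': 0.08556341020614744}
```

View pics/top0.png

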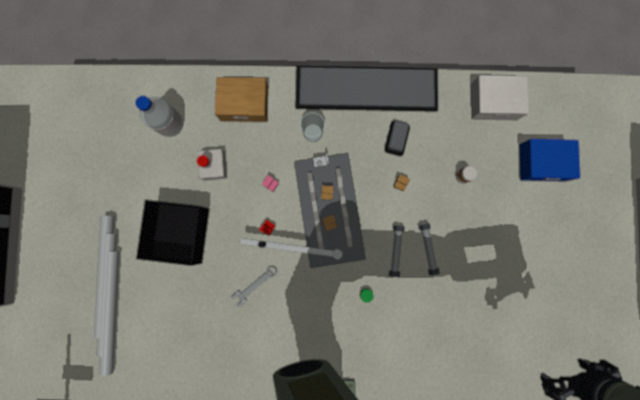

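View pics/scene0.png

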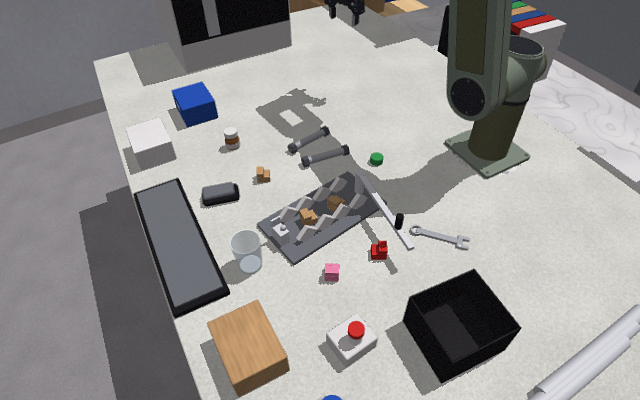

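The top view shows two columns at (397,250) and (429,248), and three brown blocks: (327,191) and (329,223) in the tray, and (402,182) on the bench. The hinge is at (338,254), the knob at (262,244), the catch at (320,158) and the bin at (173,233). The scene view agrees. The red and pink look-alikes near the tray at top-view (267,227) and (271,184) stay where they are.

```bash
cat > h.py <<'E'
from station import robot
import cv2,numpy as np,pickle,sys
def load(n): return pickle.load(open(n+".pkl","rb"))
def grab(n,png=None):
    f=robot.grab_frame(n)
    pickle.dump(f,open(n+".pkl","wb"))
    if png: cv2.imwrite("pics/"+png,f["color"][:,:,::-1])
    return f
def rays(f,u,v):
    F=200/np.tan(np.radians(f["vfov"]/2)); u=np.asarray(u,float); v=np.asarray(v,float)
    dx=(u-f["cx"])/F; dy=(v-f["cy"])/F; x,y=dx.copy(),dy.copy()
    for _ in range(20):
        s=1+f["k1"]*(x*x+y*y); x,y=dx/s,dy/s
    return np.stack([x,y,np.ones_like(x)],-1)
def cast(f,u,v,z):
    d=rays(f,u,v)@f["R"]; c=-f["R"].T@f["t"]
    return c+d*((z-c[2])/d[...,2])[...,None]
def cloud(f):
    v,u=np.mgrid[:400,:640]; r=rays(f,u,v)*f["z_map"][...,None]
    P=(r-f["t"])@f["R"]; P[f["z_map"]==0]=np.nan; return P
def proj(f,X):
    c=f["R"]@np.asarray(X)+f["t"]; F=200/np.tan(np.radians(f["vfov"]/2)); x,y=c[0]/c[2],c[1]/c[2]; s=1+f["k1"]*(x*x+y*y)
    return F*x*s+f["cx"],F*y*s+f["cy"]
def blobs(f,mask,amin=20):
    n,l,st,c=cv2.connectedComponentsWithStats(mask.astype(np.uint8))
    return [(i,st[i],l==i) for i in range(1,n) if st[i,4]>=amin]
def rect(P2):
    (c,s,a)=cv2.minAreaRect((P2*1000).astype(np.float32)); return np.round(c,1),np.round(s,1),round(a,1)
def brown(f):
    h=cv2.cvtColor(f["color"],cv2.COLOR_RGB2HSV); return (h[...,0]>8)&(h[...,0]<20)&(h[...,1]>110)&(h[...,2]>40)
def go(x,y,z,yaw=None,s=None):
    """turn first (tool z, rad), then shift (mm) in the tool axes after the turn; TCP target in m, yaw of tool x in deg, tool down"""
    from scipy.spatial.transform import Rotation as Ro
    s=s or robot.sense(); R=s["orientation"]; p=s["eef_pos"]
    if yaw is None: yaw=np.degrees(np.arctan2(R[1,0],R[0,0]))
    c,k=np.cos(np.radians(yaw)),np.sin(np.radians(yaw)); Rt=np.array([[c,k,0],[k,-c,0],[0,0,-1]])
    print("at",(p*1000).round(1),"turn",Ro.from_matrix(R.T@Rt).as_rotvec().round(3),"shift",((np.array([x,y,z])-p)@Rt*1000).round(1),"w",round(s["gripper_width"]*1000,1),"t",round(s["time_s"],1))
E
python3 - <<'E'
from h import *
f=load("top");P=cloud(f);z=P[...,2]
for n,u,v in[("hinge",338,254),("catch",320,158),("knob",262,244),("bench",380,330),("plate",350,180)]:
    print(n,P[v,u].round(3),np.nanstd(z[v-2:v+3,u-2:u+3]).round(4))
h=cv2.cvtColor(f["color"],cv2.COLOR_RGB2HSV)
for i,s,m in blobs(f,brown(f)):
    if s[4]>600: continue
    print("brown",s,np.nanmedian(P[m],0).round(3),rect(P[m][:,:2]),np.nanmax(z[m]))
# columns
m=(z>0.008)&(z<0.04);m[:,:385]=0;m[:,445:]=0;m[:215]=0;m[285:]=0
for i,s,b in blobs(f,m,100): print("col",s,rect(P[b][:,:2]))
m=(z>0.005)&(z<0.03);m[:,:280]=0;m[:,370:]=0;m[:145]=0;m[275:]=0
for i,s,b in blobs(f,m,300): print("tray",s,rect(P[b][:,:2]))
m=(z>0.06)&(z<0.12);m[:,:225]=0;m[:,350:]=0;m[:145]=0;m[275:]=0
for i,s,b in blobs(f,m,10): print("bar/catch",s,rect(P[b][:,:2]),np.nanmax(z[b]))
m=(z>0.085)&(z<0.12);m[:,:120]=0;m[:,225:]=0;m[:190]=0;m[275:]=0
for i,s,b in blobs(f,m,30): print("bin rim",s,rect(P[b][:,:2]))
E
```

```text
hinge [ 0.447 -0.04   0.076] 0.0019
catch [0.71  0.013 0.054] 0.017
knob [0.471 0.158 0.116] 0.0064
bench [ 0.232 -0.165 -0.   ] 0.0021
plate [ 0.657 -0.075  0.008] 0.0021
brown [458 170   8  12  25] [ 0.67  -0.385  0.032] (array([ 668.8, -387.6]), array([32.7,  9.1]), 24.0) 0.04928020190063156
brown [395 175  14  15 141] [ 0.65  -0.219  0.03 ] (array([ 650.5, -218.9]), array([30.4, 33.9]), 65.4) 0.03926561331115264
brown [322 185  11  15 137] [ 0.617 -0.008  0.044] (array([617.4,  -7.6]), array([29.1, 34.6]), 85.0) 0.05149194970488748
brown [323 216  13  14 130] [ 0.533 -0.016  0.043] (array([532. , -16.4]), array([33. , 29.7]), 20.3) 0.05188671247345299
col [419 223  21  53 460] (array([ 463.2, -299.8]), array([145. ,  33.1]), 11.7)
col [388 225  17  52 453] (array([ 457.1, -206.5]), array([ 32.3, 144. ]), 84.3)
tray [ 294  153   72  115 4729] (array([570.5, -13.9]), array([311.2, 168.4]), 10.2)
bar/catch [325 154   4  10  20] (array([705.9,  -5.2]), array([24.9,  4.7]), 10.2) 0.07965514379603028
bar/catch [317 161   4   4  11] (array([696. ,  16.8]), array([8.4, 8.4]), 88.7) 0.06461662838367976
bar/catch [239 238 103  21 643] (array([460.7,  88.8]), array([275.4,  24.4]), 84.2) 0.11965181675212302
bin rim [136 199  66  67 602] (array([497.2, 411.9]), array([154.6, 161.5]), 84.6)
```

Tray, hinge and catch agree: tray yaw is about 10.2° and its centre is (0.5705,-0.014). Next I go above the tray for a wrist view.

```bash
python3 -c "
from h import *
go(.50,-.02,.32,10.2)"
```

```text
at [ 202.3 -537.5  204.8] turn [-0.002 -0.     0.182] shift [ 384.7 -456.6 -115.2] w 85.6 t 0.1
```

```bash
python3 -m creep '[[0,0,-58,0,0,0.091,1],[0,0,-57,0,0,0.091,1],[40,-46,0,0,0,0,1],[40,-46,0,0,0,0,1],[40,-46,0,0,0,0,1],[40,-46,0,0,0,0,1],[40,-46,0,0,0,0,1],[40,-46,0,0,0,0,1],[40,-46,0,0,0,0,1],[40,-46,0,0,0,0,1],[40,-46,0,0,0,0,1],[25,-43,0,0,0,0,1]]'; python3 -c "
from h import *
go(.50,-.02,.32,10.2)"
```

```text
time_s: 1.6
eef_pos: [0.5012, -0.0181, 0.3202]
orientation: [[0.984, 0.178, -0.001], [0.178, -0.984, 0.0], [-0.001, -0.0, -1.0]]
wrist_force: [0.8, -0.1, -0.4]
gripper_width: 0.0854
grip_force: 0.0
at [501.2 -18.1 320.2] turn [-0.     0.001  0.001] shift [-1.5  1.7  0.2] w 85.4 t 1.6
```

```bash
python3 - <<'E'
from h import *
f=grab("wrist","w1.png");P=cloud(f);z=P[...,2];print((-f["R"].T@f["t"]).round(3))
b=brown(f)
for i,s,m in blobs(f,b,300):
    q=P[m];print("brown",s,np.nanmedian(q,0).round(3),rect(q[:,:2]))
E
```

```text
[ 0.58  -0.003  0.488]
brown [318  43  31  36 786] [ 0.617 -0.007  0.045] (array([618.5,  -7.5]), array([30.9, 39.7]), 86.0)
brown [476  47  44  38 987] [ 0.651 -0.215  0.024] (array([ 649.8, -218.2]), array([30.6, 36.1]), 67.5)
brown [622  57  18  33 409] [ 0.669 -0.385  0.032] (array([ 670.8, -388.7]), array([40. , 16.1]), 24.1)
brown [314 115  27  30 646] [ 0.535 -0.016  0.045] (array([532.4, -16.6]), array([34.9, 32.8]), 19.6)
```

View pics/w1.png

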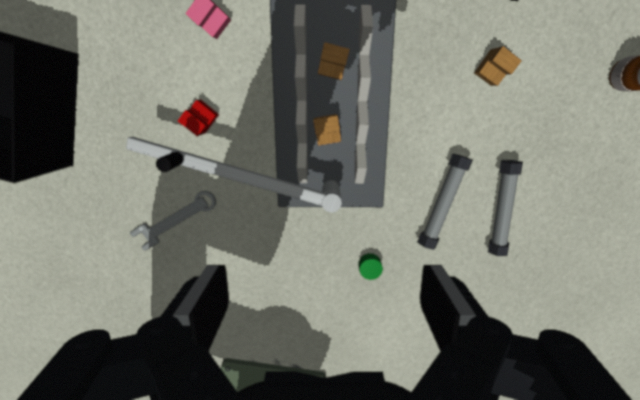

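The wrist view shows the tray with block A at (334,60) and block B at (328,130), a bench block at (498,65), and the columns at (445,200) and (506,207). The keeper is open, the knob at (170,160). Next I resolve each block's step to get its orientation.

```bash
python3 - <<'E'
from h import *
f=load("wrist");P=cloud(f);b=brown(f);h=cv2.cvtColor(f["color"],cv2.COLOR_RGB2HSV)
for n,c,z0 in(("A",(334,60),.012),("B",(328,130),.012),("C",(498,65),0)):
    for i,s,m in blobs(f,b,300):
        if not m[c[1],c[0]]: continue
        q=P[m]
        for nm,lo,hi in(("up",.031,.036),("low",.016,.023)):
            k=(q[:,2]-z0>lo)&(q[:,2]-z0<hi); print(n,nm,k.sum(),rect(q[k][:,:2]),np.nanmedian(q[k],0).round(4))
        print(np.histogram(q[:,2]-z0,bins=np.arange(0,.045,.004)))
E
```

```text
A up 451 (array([624.2,  -7.9]), array([30.9, 20. ]), 86.5) [ 0.6242 -0.0079  0.0459]
A low 317 (array([606.6,  -6.8]), array([30.5, 15.7]), 86.7) [ 0.6068 -0.0065  0.032 ]
(array([  1,   0,   0,   0, 148, 169,   8,  17, 439,   2,   0]), array([0.   , 0.004, 0.008, 0.012, 0.016, 0.02 , 0.024, 0.028, 0.032,
       0.036, 0.04 , 0.044]))
B up 376 (array([539. , -13.2]), array([20., 31.]), 20.2) [ 0.5393 -0.0132  0.0461]
B low 230 (array([532.1, -16. ]), array([34.9, 30.4]), 19.6) [ 0.5223 -0.0192  0.032 ]
(array([  7,   3,   3,   4, 114, 118,   4,   9, 372,   3,   0]), array([0.   , 0.004, 0.008, 0.012, 0.016, 0.02 , 0.024, 0.028, 0.032,
       0.036, 0.04 , 0.044]))
C up 416 (array([ 657.4, -221.7]), array([31.3, 19.9]), 67.9) [ 0.6574 -0.2206  0.0338]
C low 380 (array([ 649.2, -218.1]), array([31. , 34.1]), 69.1) [ 0.6422 -0.213   0.0197]
(array([  0,  15,  46,  40, 236, 153,  39,  42, 399,   8,   0]), array([0.   , 0.004, 0.008, 0.012, 0.016, 0.02 , 0.024, 0.028, 0.032,
       0.036, 0.04 , 0.044]))
```

```bash
python3 -m creep '[[0,0,0,0,0,-0.167,0.4],[0,0,0,0,0,-0.167,0.4],[0,0,0,0,0,-0.167,0.4],[0,0,0,0,0,-0.167,0.4],[0,0,0,0,0,-0.167,0.4],[0,0,0,0,0,-0.167,0.4],[0,0,0,0,0,-0.167,0.4],[0,0,0,0,0,-0.166,0.4],[0,0,0,0,0,0,0.4]]' 30; python3 -c "
from h import *
go(.6162,-.0074,.1,86.5)"
```

```text
time_s: 2.78
eef_pos: [0.5002, -0.0205, 0.3204]
orientation: [[0.06, 0.998, -0.001], [0.998, -0.06, 0.0], [0.0, -0.001, -1.0]]
wrist_force: [0.1, -0.7, 0.1]
gripper_width: 0.0598
grip_force: 0.0
at [500.2 -20.5 320.4] turn [-0.001 -0.     0.001] shift [ 20.1 115.  220.4] w 59.8 t 2.8
```

```bash
python3 -m creep '[[5,29,45,0,0,0,0.4],[5,29,45,0,0,0,0.4],[5,29,45,0,0,0,0.4],[5,28,45,0,0,0,0.4],[0,0,40,0,0,0,0.4],[0,0,0,0,0,0,0.4],[0,0,0,0,0,0,0.4]]'; python3 -c "
from h import *
go(.6162,-.0074,.016,86.5)"
```

```text
time_s: 3.65
eef_pos: [0.6174, -0.0072, 0.1023]
orientation: [[0.059, 0.998, 0.002], [0.998, -0.059, -0.0], [-0.0, 0.002, -1.0]]
wrist_force: [0.3, 0.1, -0.1]
gripper_width: 0.0599
grip_force: 0.0
at [617.4  -7.2 102.3] turn [0.002 0.    0.002] shift [-0.2 -1.1 86.3] w 59.9 t 3.6
```

```bash
python3 -m creep '[[0,-1,30,0,0,0,0.4],[0,0,30,0,0,0,0.4],[0,0,15,0,0,0,0.4],[0,0,11,0,0,0,0.4],[0,0,0,0,0,0,-0.6],[0,0,0,0,0,0,-0.6],[0,0,0,0,0,0,-0.6],[0,0,0,0,0,0,-0.6],[0,0,0,0,0,0,-0.6]]' 30
```

```text
time_s: 4.78
eef_pos: [0.6168, -0.0071, 0.0163]
orientation: [[0.058, 0.998, 0.003], [0.998, -0.058, -0.0], [-0.0, 0.003, -1.0]]
wrist_force: [-1.0, -0.4, 5.3]
gripper_width: 0.0191
grip_force: 29.9
```

```bash
python3 -m creep '[[0,0,-20,0,0,0,-0.6],[0,0,-40,0,0,0,-0.6],[0,0,-50,0,0,0,-0.6],[0,0,-50,0,0,0,-0.6],[0,0,0,0,0,0,-0.6]]' 30; python3 - <<'E'
from h import *
f=grab("wrist","w2.png")
E
```

```text
time_s: 5.4
eef_pos: [0.6195, -0.0075, 0.1821]
orientation: [[0.058, 0.998, 0.012], [0.998, -0.058, -0.002], [-0.001, 0.012, -1.0]]
wrist_force: [-0.0, -0.5, 0.7]
gripper_width: 0.0184
grip_force: 29.4
```

View pics/w2.png

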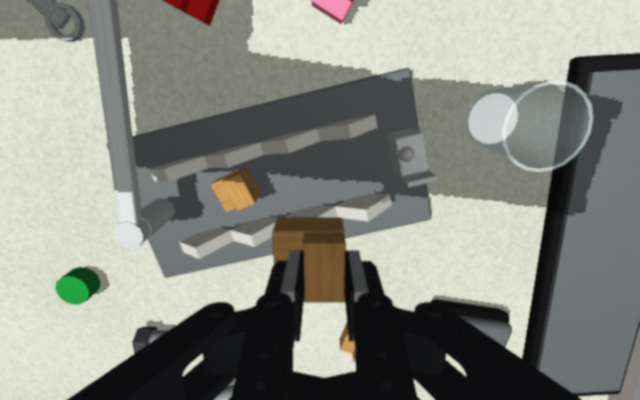

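The gripper holds block A by its upper part at (310,260), and it is clear of the tray. Next stop is the bin.

```bash
python3 -c "
from h import *
go(.497,.412,.2,90)"
```

```text
at [617.3  -7.2 178.7] turn [ 0.006  0.001 -0.058] shift [ 419.2 -120.3  -21.3] w 18.5 t 5.5
```

```bash
python3 -m creep '[[0,0,-21,0,0,-0.058,-0.6],[42,-12,0,0,0,0,-0.6],[42,-12,0,0,0,0,-0.6],[42,-12,0,0,0,0,-0.6],[42,-12,0,0,0,0,-0.6],[42,-12,0,0,0,0,-0.6],[42,-12,0,0,0,0,-0.6],[42,-12,0,0,0,0,-0.6],[42,-12,0,0,0,0,-0.6],[42,-12,0,0,0,0,-0.6],[41,-12,0,0,0,0,-0.6],[0,0,20,0,0,0,-0.6]]' 30;python3 -m creep '[[0,0,40,0,0,0,-0.6],[0,0,0,0,0,0,-0.6],[0,0,0,0,0,0,-0.6],[0,0,0,0,0,0,0.1],[0,0,0,0,0,0,0.1],[0,0,0,0,0,0,0.1],[0,0,-60,0,0,0,0.1],[0,0,0,0,0,0,0.1]]'; python3 - <<'E'
from h import *
f=grab("top");P=cloud(f);b=brown(f)
for i,s,m in blobs(f,b,15):
    if s[4]<600: print(s,np.nanmedian(P[m],0).round(3),rect(P[m][:,:2]))
go(.5317,-.0159,.2,-70)
E
```

```text
time_s: 6.95
eef_pos: [0.4942, 0.415, 0.1756]
orientation: [[-0.004, 1.0, 0.001], [1.0, 0.004, 0.001], [0.001, 0.001, -1.0]]
wrist_force: [0.5, -1.4, -0.2]
gripper_width: 0.0188
grip_force: 29.4
time_s: 7.95
eef_pos: [0.4992, 0.4145, 0.2032]
orientation: [[-0.0, 1.0, 0.011], [1.0, 0.0, 0.007], [0.007, 0.011, -1.0]]
wrist_force: [-0.5, -0.9, 0.2]
gripper_width: 0.0467
grip_force: 0.0
[458 170   8  12  25] [ 0.671 -0.385  0.032] (array([ 669.9, -388. ]), array([34.2, 10.4]), 23.1)
[395 175  14  15 139] [ 0.65  -0.219  0.031] (array([ 650.6, -219. ]), array([29.9, 35. ]), 68.7)
[323 215  14  15 140] [ 0.533 -0.016  0.044] (array([532.7, -16.3]), array([34.8, 30.1]), 20.0)
[169 226  16  16 217] [0.495 0.412 0.026] (array([494.4, 420.2]), array([41.7, 47.8]), 7.8)
at [497.7 413.5 200.2] turn [-0.004 -0.011  2.793] shift [4.151e+02 1.149e+02 2.000e-01] w 47.0 t 8.0
```

Block A is in the bin. For block B I'll grip the 20 mm upper part directly.

```bash
python3 -c "
from h import *
go(.539,-.0132,.2,110)"
```

```text
at [497.7 413.5 200.2] turn [ 0.008 -0.003 -0.349] shift [-4.151e+02 -1.071e+02  2.000e-01] w 47.0 t 8.0
```

```bash
python3 -m creep '[[0,0,0,0,0,-0.175,0.1],[0,0,0,0,0,-0.174,0.1],[-46,-12,0,0,0,0,0.1],[-46,-12,0,0,0,0,0.1],[-46,-12,0,0,0,0,0.1],[-46,-12,0,0,0,0,0.1],[-46,-12,0,0,0,0,0.1],[-46,-12,0,0,0,0,0.1],[-46,-12,0,0,0,0,0.1],[-46,-12,0,0,0,0,0.1],[-47,-11,0,0,0,0,0.1],[0,0,50,0,0,0,0.1]]';python3 -m creep '[[0,0,20,0,0,0,0.1],[0,0,0,0,0,0,0.1],[0,0,0,0,0,0,0.1]]'; python3 -c "
from h import *
go(.539,-.0132,.034,110)"
```

```text
time_s: 9.5
eef_pos: [0.5413, -0.0187, 0.1493]
orientation: [[-0.337, 0.941, 0.011], [0.941, 0.337, -0.003], [-0.006, 0.009, -1.0]]
wrist_force: [-0.2, -0.1, -0.3]
gripper_width: 0.0469
grip_force: 0.0
time_s: 9.88
eef_pos: [0.5374, -0.0145, 0.1265]
orientation: [[-0.342, 0.94, 0.001], [0.94, 0.342, -0.0], [-0.001, 0.001, -1.0]]
wrist_force: [0.2, -0.5, 0.3]
gripper_width: 0.0474
grip_force: 0.0
at [537.4 -14.5 126.5] turn [0.001 0.001 0.   ] shift [ 0.6  1.9 92.5] w 47.4 t 9.9
```

```bash
python3 -m creep '[[0.5,2,40,0,0,0,0.1],[0,0,30,0,0,0,0.1],[0,0,15,0,0,0,0.1],[0,0,7.5,0,0,0,0.1],[0,0,0,0,0,0,0.1],[0,0,0,0,0,0,-0.6],[0,0,0,0,0,0,-0.6],[0,0,0,0,0,0,-0.6],[0,0,0,0,0,0,-0.6]]' 30;python3 -m creep '[[0,0,-20,0,0,0,-0.6],[0,0,-50,0,0,0,-0.6],[0,0,-50,0,0,0,-0.6],[0,0,-50,0,0,0,-0.6],[0,0,0,0,0,0,-0.6],[0,0,0,0,0,0,-0.6]]'; python3 -c "
from h import *
go(.497,.412,.2,90)"
```

```text
time_s: 11.0
eef_pos: [0.5387, -0.0134, 0.0336]
orientation: [[-0.342, 0.94, 0.0], [0.94, 0.342, -0.0], [-0.0, 0.0, -1.0]]
wrist_force: [1.4, 0.3, 0.4]
gripper_width: 0.0169
grip_force: 0.0
time_s: 11.75
eef_pos: [0.5382, -0.0133, 0.203]
orientation: [[-0.342, 0.94, -0.001], [0.94, 0.342, 0.0], [0.0, -0.0, -1.0]]
wrist_force: [-0.1, 0.1, -1.1]
gripper_width: 0.0172
grip_force: 0.0
at [538.2 -13.3 203. ] turn [-0.001 -0.     0.349] shift [425.3 -41.2   3. ] w 17.2 t 11.8
```

```bash
python3 - <<'E'
from h import *
f=grab("wrist","w3.png");P=cloud(f);b=brown(f)
for i,s,m in blobs(f,b,300):
    q=P[m];k=(q[:,2]>.043)&(q[:,2]<.049);print(s,np.nanmedian(q,0).round(3),rect(q[:,:2]),np.nanmax(q[:,2]).round(3), rect(q[k][:,:2]) if k.sum()>20 else "")
E
```

```text
[ 313  149   39   35 1015] [ 0.543 -0.002  0.045] (array([542.7,  -2.3]), array([35.3, 30.2]), 13.4) 0.049 (array([550. ,  -0.6]), array([19.9, 30.6]), 12.4)
[334 327  21  42 489] [ 0.639 -0.219  0.021] (array([ 603.1, -125.6]), array([ 22.6, 248.8]), 21.2) 0.283
```

View pics/w3.png

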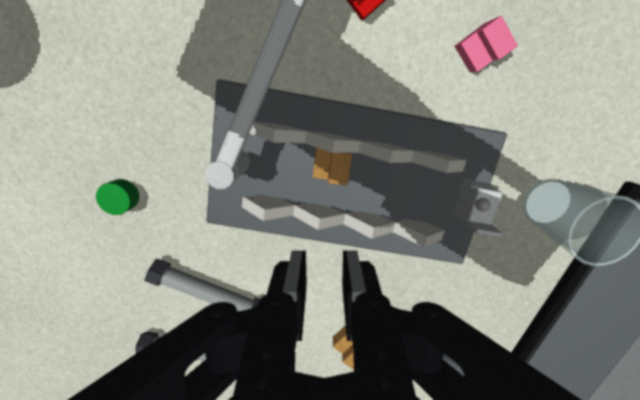

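Block B is now at about (550,-1) with yaw 12.4°, against the +y comb, so it was shifted. I'll grip it again there.

```bash
python3 -m creep '[[0,0,0,0,0,0.133,0.1],[0,0,0,0,0,0,0.1],[0,0,0,0,0,0,0.1]]';python3 -c "
from h import *
go(.550,-.0006,.1,102.4)"
```

```text
time_s: 12.18
eef_pos: [0.5378, -0.0132, 0.202]
orientation: [[-0.216, 0.976, -0.003], [0.976, 0.216, 0.0], [0.001, -0.002, -1.0]]
wrist_force: [1.6, 0.1, 0.0]
gripper_width: 0.0471
grip_force: 0.0
at [537.8 -13.2 202. ] turn [-0.002 -0.001  0.001] shift [  9.7  14.6 102. ] w 47.1 t 12.2
```

```bash
python3 -m creep '[[4,7,50,0,0,0,0.1],[5.5,7.5,50,0,0,0,0.1],[0,0,30,0,0,0,0.1],[0,0,30,0,0,0,0.1],[0,0,11,0,0,0,0.1],[0,0,0,0,0,0,0.1],[0,0,0,0,0,0,-0.8],[0,0,0,0,0,0,-0.8],[0,0,0,0,0,0,-0.8],[0,0,0,0,0,0,-0.8]]' 30
```

```text
time_s: 13.42
eef_pos: [0.551, -0.001, 0.0329]
orientation: [[-0.214, 0.977, 0.001], [0.977, 0.214, -0.0], [-0.0, 0.001, -1.0]]
wrist_force: [0.1, -0.2, 0.2]
gripper_width: 0.0086
grip_force: 0.0
```

```bash
cat > look.py <<'E'
from h import *
f=grab(sys.argv[1],sys.argv[2] if len(sys.argv)>2 else None);P=cloud(f);b=brown(f)
for i,s,m in blobs(f,b,100):
    q=P[m];k=q[:,2]>np.nanpercentile(q[:,2],95)-.006
    if s[4]<6000: print(s,np.nanmedian(q,0).round(3),rect(q[:,:2]),np.nanpercentile(q[:,2],95).round(3), rect(q[k][:,:2]))
E
python3 -m creep '[[0,0,-50,0,0,0,0.1],[0,0,-50,0,0,0,0.1],[0,0,-40,0,0,0,0.1],[0,0,0,0,0,0,0.1]]'; python3 look.py wrist; python3 look.py top
```

```text
time_s: 13.92
eef_pos: [0.554, -0.0015, 0.1772]
orientation: [[-0.214, 0.977, 0.01], [0.977, 0.214, -0.002], [-0.004, 0.009, -1.0]]
wrist_force: [-0.3, -0.4, -1.1]
gripper_width: 0.0469
grip_force: 0.0
[ 292  163   38   34 1099] [ 0.544 -0.003  0.045] (array([542.2,  -2.2]), array([34.4, 30.6]), 12.9) 0.047 (array([ 5.496e+02, -5.000e-01]), array([19.1, 30.6]), 12.7)
[343 338  38  35 956] [ 0.647 -0.209  0.02 ] (array([ 601.2, -109.4]), array([ 37.1, 255.8]), 25.0) 0.035 (array([ 614.9, -101.2]), array([ 26.4, 251.5]), 20.4)
[ 216   78   51   43 2053] [0.873 0.234 0.07 ] (array([900.6, 228.5]), array([127. , 107.1]), 61.5) 0.074 (array([878.5, 238.6]), array([136.8, 108.8]), 89.9)
[395 175  14  15 141] [ 0.65  -0.219  0.029] (array([ 650.5, -218.8]), array([30.1, 34.1]), 67.8) 0.037 (array([ 657.6, -221.7]), array([30.2, 17.7]), 68.1)
[169 226  16  15 214] [0.495 0.412 0.026] (array([495.8, 420.9]), array([40.3, 48.5]), 3.7) 0.041 (array([502.3, 413. ]), array([19.6, 31.1]), 1.1)
```

The block hasn't moved: the pads closed above it, so their lower ends stand about 15 mm behind the TCP at this opening. I'll go lower.

```bash
python3 -c "
from h import *
go(.5496,-.0005,.018,102.7)"; python3 -m creep '[[0,0,50,0,0,0,0.1],[0,0,40,0,0,0,0.1],[0,0,40,0,0,0,0.1],[0,0,16,0,0,0,0.1],[0,0,6,0,0,0,0.1],[0,0,0,0,0,0,0.1],[0,0,0,0,0,0,0.1]]' 30;  python3 -c "
from h import *
go(.5496,-.0005,.018,102.7);print(robot.sense()['wrist_force'])"
```

```text
at [550.6  -1.  172.4] turn [ 0.     0.    -0.006] shift [  0.7  -0.8 154.4] w 46.9 t 14.0
time_s: 14.9
eef_pos: [0.5523, -0.0012, 0.022]
orientation: [[-0.214, 0.977, 0.003], [0.977, 0.214, -0.0], [-0.001, 0.003, -1.0]]
wrist_force: [-0.0, -0.3, 0.5]
gripper_width: 0.0466
grip_force: 0.0
at [552.3  -1.2  22. ] turn [ 0.003  0.001 -0.006] shift [ 1.3 -2.5  4. ] w 46.6 t 14.9
[-0.0036194  -0.31574421  0.52132313]
```

```bash
python3 -m creep '[[0,-2,3,0,0,0,0.1],[0,0,0,0,0,0,-0.8],[0,0,0,0,0,0,-0.8],[0,0,0,0,0,0,-0.8],[0,0,0,0,0,0,-0.8]]' 30
```

```text
time_s: 15.52
eef_pos: [0.5491, -0.0014, 0.0178]
orientation: [[-0.214, 0.977, 0.001], [0.977, 0.214, -0.0], [-0.0, 0.001, -1.0]]
wrist_force: [-1.1, -0.8, 2.8]
gripper_width: 0.0188
grip_force: 29.7
```

Gripped. Lift and take it to the bin.

```bash
python3 -m creep '[[0,0,-20,0,0,0,-0.8],[0,0,-50,0,0,0,-0.8],[0,0,-60,0,0,0,-0.8],[0,0,-55,0,0,0,-0.8],[0,0,0,0,0,0.1,-0.8],[0,0,0,0,0,0.122,-0.8]]' 40; python3 -c "
from h import *
go(.497,.402,.2,90)"
```

```text
time_s: 16.27
eef_pos: [0.5492, -0.0015, 0.2034]
orientation: [[0.01, 1.0, 0.002], [1.0, -0.01, -0.0], [-0.0, 0.002, -1.0]]
wrist_force: [0.1, 0.3, -0.2]
gripper_width: 0.0181
grip_force: 39.3
at [549.2  -1.5 203.4] turn [ 0.002  0.    -0.01 ] shift [403.5 -52.2   3.4] w 18.1 t 16.3
```

```bash
python3 -m creep '[[45,-6,0,0,0,0,-0.8],[45,-6,0,0,0,0,-0.8],[45,-6,0,0,0,0,-0.8],[45,-6,0,0,0,0,-0.8],[45,-6,0,0,0,0,-0.8],[45,-6,0,0,0,0,-0.8],[45,-6,0,0,0,0,-0.8],[45,-6,0,0,0,0,-0.8],[43,-4,0,0,0,0,-0.8],[0,0,40,0,0,0,-0.8],[0,0,20,0,0,0,-0.8],[0,0,0,0,0,0,-0.8]]' 40; python3 -m creep '[[0,0,0,0,0,0,-0.8],[0,0,0,0,0,0,0.1],[0,0,0,0,0,0,0.1],[0,0,0,0,0,0,0.1],[0,0,-60,0,0,0,1],[0,0,0,0,0,0,1],[0,0,0,0,0,0,1]]'; python3 look.py top; python3 -c "
from h import *
go(.650,-.2183,.2,-21.5)"
```

```text
time_s: 17.77
eef_pos: [0.4973, 0.4003, 0.1393]
orientation: [[0.007, 1.0, -0.005], [1.0, -0.007, -0.003], [-0.003, -0.005, -1.0]]
wrist_force: [0.4, -0.5, -1.0]
gripper_width: 0.0177
grip_force: 40.9
time_s: 18.65
eef_pos: [0.4994, 0.4021, 0.2031]
orientation: [[0.006, 1.0, 0.001], [1.0, -0.006, 0.001], [0.001, 0.001, -1.0]]
wrist_force: [-0.5, -0.2, 0.6]
gripper_width: 0.0853
grip_force: 0.0
[ 216   78   51   43 2054] [0.874 0.234 0.07 ] (array([874.8, 229.3]), array([ 80.3, 140.7]), 17.3) 0.074 (array([878. , 238.6]), array([108.4, 135.8]), 0.5)
[395 175  14  15 141] [ 0.65  -0.219  0.03 ] (array([ 650.6, -218.6]), array([29.3, 33.7]), 68.1) 0.038 (array([ 657.8, -221.5]), array([29.1, 18.3]), 68.8)
[169 226  24  35 440] [0.47  0.4   0.029] (array([469.5, 407.2]), array([109.3,  40.6]), 33.5) 0.041 (array([473.2, 400.5]), array([86.6, 35. ]), 20.8)
at [498.7 401.6 201.7] turn [-0.00e+00  1.00e-03  1.94e+00] shift [368.  521.3   1.7] w 85.4 t 18.7
```

```bash
python3 -m creep '[[0,0,0,0,0,0.177,0.6],[0,0,0,0,0,0.177,0.6],[0,0,0,0,0,0.177,0.6],[0,0,0,0,0,0.177,0.6],[0,0,0,0,0,0.177,0.6],[0,0,0,0,0,0.177,0.6],[0,0,0,0,0,0.177,0.6],[0,0,0,0,0,0.177,0.6],[0,0,0,0,0,0.177,0.6],[0,0,0,0,0,0.177,0.6],[0,0,0,0,0,0.17,0.6],[0,0,0,0,0,0,0.6]]' 30;python3 -m creep '[[29,41,0,0,0,0,0.6],[29,41,0,0,0,0,0.6],[29,41,0,0,0,0,0.6],[29,41,0,0,0,0,0.6],[29,41,0,0,0,0,0.6],[29,41,0,0,0,0,0.6],[29,41,0,0,0,0,0.6],[29,41,0,0,0,0,0.6],[29,41,0,0,0,0,0.6],[29,41,0,0,0,0,0.6],[29,41,0,0,0,0,0.6],[29,41,0,0,0,0,0.6]]'; python3 -m creep '[[20,29,0,0,0,0,0.6],[0,0,50,0,0,0,0.6],[0,0,40,0,0,0,0.6],[0,0,0,0,0,0,0.6],[0,0,0,0,0,0,0.6]]'; python3 -c "
from h import *
go(.650,-.2183,0,-21.5)"
```

```text
time_s: 20.2
eef_pos: [0.4982, 0.4013, 0.2004]
orientation: [[0.931, -0.365, -0.003], [-0.365, -0.931, -0.002], [-0.002, 0.003, -1.0]]
wrist_force: [-0.3, -0.1, -0.9]
gripper_width: 0.0686
grip_force: 0.0
time_s: 21.7
eef_pos: [0.6424, -0.1848, 0.2013]
orientation: [[0.932, -0.363, -0.002], [-0.363, -0.932, 0.001], [-0.002, -0.0, -1.0]]
wrist_force: [-0.1, -0.1, 0.2]
gripper_width: 0.0685
grip_force: 0.0
time_s: 22.32
eef_pos: [0.6514, -0.2179, 0.1135]
orientation: [[0.931, -0.365, 0.001], [-0.365, -0.931, -0.001], [0.002, 0.0, -1.0]]
wrist_force: [0.3, 0.3, 0.6]
gripper_width: 0.0683
grip_force: 0.0
at [ 651.4 -217.9  113.5] turn [ 0.    -0.002  0.001] shift [ -1.2   0.9 113.5] w 68.3 t 22.3
```

```bash
python3 -m creep '[[-1,1,40,0,0,0,0.6],[0,0,35,0,0,0,0.6],[0,0,20,0,0,0,0.6],[0,0,14,0,0,0,0.6],[0,0,0,0,0,0,0.6],[0,0,0,0,0,0,-0.5],[0,0,0,0,0,0,-0.5],[0,0,0,0,0,0,-0.5],[0,0,0,0,0,0,-0.5]]' 30
```

```text
time_s: 23.45
eef_pos: [0.6505, -0.2188, 0.0051]
orientation: [[0.93, -0.366, 0.002], [-0.366, -0.93, -0.001], [0.003, 0.0, -1.0]]
wrist_force: [-1.0, 0.7, 6.0]
gripper_width: 0.0305
grip_force: 29.7
```

```bash
python3 -m creep '[[0,0,-20,0,0,0,-0.5],[0,0,-50,0,0,0,-0.5],[0,0,-60,0,0,0,-0.5],[0,0,-60,0,0,0,-0.5],[-29,-41,-10,0,0,0,-0.5],[-29,-41,0,0,0,0,-0.5],[-29,-41,0,0,0,0,-0.5],[-29,-41,0,0,0,0,-0.5],[-29,-41,0,0,0,0,-0.5],[-29,-41,0,0,0,0,-0.5],[-29,-41,0,0,0,0,-0.5],[-29,-41,0,0,0,0,-0.5]]' 40;python3 -m creep '[[-29,-41,0,0,0,0,-0.5],[-29,-41,0,0,0,0,-0.5],[-29,-41,0,0,0,0,-0.5],[-29,-41,0,0,0,0,-0.5],[-28,-46,0,0,0,0,-0.5],[0,0,0,0,0,0,-0.5]]';  python3 -c "
from h import *
go(.497,.415,.15,-21.5)"
```

```text
time_s: 24.95
eef_pos: [0.553, 0.1734, 0.2043]
orientation: [[0.93, -0.367, 0.001], [-0.367, -0.93, 0.0], [0.001, -0.001, -1.0]]
wrist_force: [0.8, -0.9, -0.2]
gripper_width: 0.0292
grip_force: 39.5
time_s: 25.7
eef_pos: [0.495, 0.4236, 0.204]
orientation: [[0.932, -0.362, 0.0], [-0.362, -0.932, 0.001], [-0.0, -0.001, -1.0]]
wrist_force: [-0.5, -1.3, -0.8]
gripper_width: 0.029
grip_force: 39.6
at [495.  423.6 204. ] turn [-0.001  0.     0.005] shift [ 5.   7.3 54. ] w 29.0 t 25.7
```

```bash
python3 -m creep '[[5,7,50,0,0,0,-0.5],[0,0,12,0,0,0,-0.5],[0,0,0,0,0,0,-0.5],[0,0,0,0,0,0,0.2],[0,0,0,0,0,0,0.2],[0,0,0,0,0,0,0.2],[0,0,-60,0,0,0,0.2],[0,0,-60,0,0,0,0.2]]'; python3 - <<'E'
from h import *
f=grab("top","t2.png");P=cloud(f);z=P[...,2]
for i,s,m in blobs(f,brown(f),60): print("brown",s,np.nanmedian(P[m],0).round(3))
m=(z>0.006)&(z<0.04);m[:,:370]=0;m[:,455:]=0;m[:205]=0;m[290:]=0
for i,s,b in blobs(f,m,100):
    q=P[b];k=q[:,2]>.02;print("col",s,rect(q[:,:2]),rect(q[k][:,:2]))
E
```

```text
time_s: 26.7
eef_pos: [0.4982, 0.4115, 0.2621]
orientation: [[0.93, -0.366, -0.002], [-0.366, -0.93, -0.001], [-0.001, 0.002, -1.0]]
wrist_force: [1.0, -0.2, 1.3]
gripper_width: 0.0513
grip_force: 0.0
brown [ 216   78   51   43 2055] [0.874 0.235 0.07 ]
brown [163 208  17  16 214] [0.543 0.431 0.027]
brown [169 226  24  34 437] [0.47  0.4   0.029]
col [419 223  21  53 461] (array([ 463.4, -300.6]), array([145. ,  33.6]), 11.8) (array([ 463. , -298.5]), array([145. ,  27.4]), 11.9)
col [388 225  17  52 454] (array([ 457.1, -206.8]), array([ 32.2, 144.2]), 84.4) (array([ 457.3, -205.4]), array([ 28.1, 144.1]), 84.8)
```

View pics/t2.png

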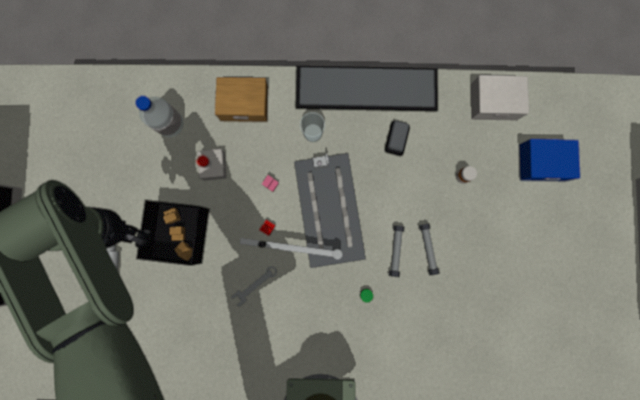

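All three blocks are in the bin at top-view (172,216), (177,233) and (182,250). The bench is otherwise unchanged, and the columns are at (396,250) and (429,248). Next I pick column 1, which has its axis at -5.2° and its centre at (457,-205.5).

```bash
python3 -c "
from h import *
go(.4572,-.2055,.2,-5.2)"
```

```text
at [502.5 414.3 274.3] turn [-0.012 -0.012 -0.284] shift [ 11.  621.3  74.3] w 51.4 t 26.8
```

```bash
python3 -m creep '[[0,0,0,0,0,-0.142,0.4],[0,0,0,0,0,-0.142,0.4],[1,52,0,0,0,0,0.4],[1,52,0,0,0,0,0.4],[1,52,0,0,0,0,0.4],[1,52,0,0,0,0,0.4],[1,52,0,0,0,0,0.4],[1,52,0,0,0,0,0.4],[1,52,0,0,0,0,0.4],[1,52,0,0,0,0,0.4],[1,52,0,0,0,0,0.4],[1,52,0,0,0,0,0.4]]'; python3 -m creep '[[1,51,30,0,0,0,0.4],[0,50,50,0,0,0,0.4],[0,0,0,0,0,0,0.4],[0,0,0,0,0,0,0.4]]'; python3 - <<'E'
from h import *
f=grab("wrist","w4.png");P=cloud(f);z=P[...,2]
m=(z>.012)&(z<.034)
for i,s,b in blobs(f,m,800): q=P[b];print(s,rect(q[q[:,2]>.018][:,:2]))
go(.4572,-.2055,.1,-5.2)
E
```

```text
time_s: 28.25
eef_pos: [0.4613, -0.1087, 0.262]
orientation: [[0.996, -0.091, 0.002], [-0.091, -0.996, -0.001], [0.002, 0.0, -1.0]]
wrist_force: [1.3, -0.3, -0.1]
gripper_width: 0.0599
grip_force: 0.0
time_s: 28.75
eef_pos: [0.454, -0.2019, 0.1877]
orientation: [[0.996, -0.092, 0.001], [-0.092, -0.996, 0.0], [0.001, -0.0, -1.0]]
wrist_force: [-0.2, 0.1, 0.6]
gripper_width: 0.0595
grip_force: 0.0
[    1     0   247   219 15566] (array([537.6, -21.1]), array([208.,  94.]), 10.1)
[ 387   80   59  145 3489] (array([ 463. , -298.7]), array([144. ,  28.6]), 11.8)
[ 313   98   33  141 3329] (array([ 455.8, -206.2]), array([ 28.4, 144.2]), 84.5)
at [ 454.6 -201.7  188.5] turn [ 0.001 -0.002  0.   ] shift [ 2.9  3.5 88.5] w 60.0 t 28.8
```

View pics/w4.png

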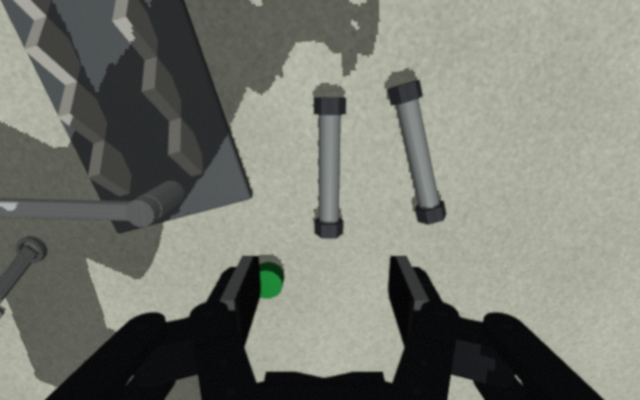

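The wrist view shows column 1 at (329,167) and column 2 at (417,150), with clear space around both; the green cap at (268,280) is clear of the fingers. Descending now.

```bash
python3 -m creep '[[2,4,50,0,0,0,0.4],[0,0,50,0,0,0,0.4],[0,0,40,0,0,0,0.4],[0,0,30,0,0,0,0.4],[0,0,12,0,0,0,0.4],[0,0,6,0,0,0,0.4],[0,0,0,0,0,0,0.4],[0,0,0,0,0,0,0.4]]'; python3 -c "
from h import *
go(.4562,-.206,0,-5.4)"
```

```text
time_s: 29.8
eef_pos: [0.4565, -0.2067, 0.0005]
orientation: [[0.996, -0.091, 0.002], [-0.091, -0.996, -0.002], [0.002, 0.001, -1.0]]
wrist_force: [0.2, -0.6, 0.2]
gripper_width: 0.0597
grip_force: 0.0
at [ 456.5 -206.7    0.5] turn [ 0.001 -0.002  0.003] shift [-0.3 -0.7  0.5] w 59.7 t 29.8
```

```bash
python3 -m creep '[[0,-0.5,0,0,0,0,-0.3],[0,0,0,0,0,0,-0.3],[0,0,0,0,0,0,-0.7],[0,0,0,0,0,0,-0.7],[0,0,0,0,0,0,-0.7],[0,0,0,0,0,0,-0.7]]' 80
```

```text
time_s: 30.55
eef_pos: [0.4553, -0.2056, -0.0008]
orientation: [[0.996, -0.091, -0.0], [-0.091, -0.996, 0.0], [-0.0, -0.0, -1.0]]
wrist_force: [1.0, 0.5, 0.3]
gripper_width: 0.0132
grip_force: 0.0
```

```bash
python3 - <<'E'
from h import *
print(robot.pinch_z)
f=grab("wrist","w5.png");P=cloud(f);z=P[...,2]
s=robot.sense();R=s["orientation"];T=(P-s["eef_pos"])@R*1000   # tool frame
m=(np.abs(T[...,0])<14)&(np.abs(T[...,1])<45)
for a in range(-60,30,6):
    k=m&(T[...,2]>a)&(T[...,2]<=a+6)
    if k.sum()>5: print(a,k.sum(),T[k][:,1].min().round(0),T[k][:,1].max().round(0),T[k][:,0].min().round(0))
E
```

```text
0.0187
-60 496 -21.0 19.0 -10.0
-54 608 -21.0 19.0 -10.0
-48 493 -21.0 19.0 -10.0
-42 485 -21.0 19.0 -11.0
-36 322 -20.0 19.0 -10.0
-30 1198 -14.0 12.0 -14.0
-24 445 -10.0 11.0 -14.0
-18 22 -10.0 11.0 4.0
-6 4432 -45.0 45.0 -14.0
0 597 -45.0 45.0 -14.0
```

View pics/w5.png

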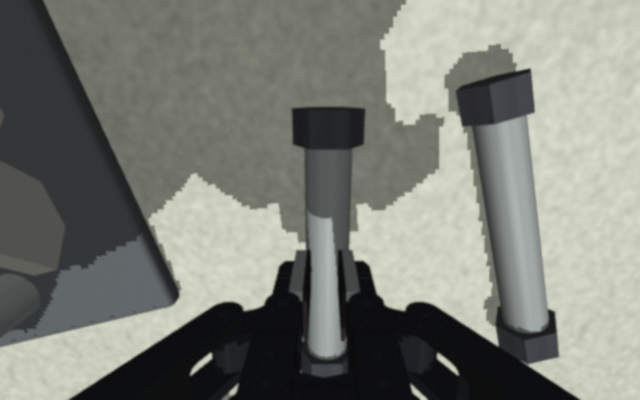

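The column at (325,240) lies between the fingers, but the tips sit about 24 mm behind the nominal TCP, so the pads are riding on top of the tube. I'll open and go about 17 mm deeper, watching the force.

```bash
python3 -m creep '[[0,0,0,0,0,0,0],[0,0,0,0,0,0,0],[0,0,0,0,0,0,0],[0,0,6,0,0,0,0],[0,0,6,0,0,0,0],[0,0,4,0,0,0,0],[0,0,0,0,0,0,0],[0,0,0,0,0,0,0]]'; python3 -c "
from station import robot;print(robot.sense()['wrist_force'])"; python3 -m creep '[[0,0,0,0,0,0,-0.4],[0,0,0,0,0,0,-0.6],[0,0,0,0,0,0,-0.8],[0,0,0,0,0,0,-0.8],[0,0,0,0,0,0,-0.8]]' 80
```

```text
time_s: 31.6
eef_pos: [0.4554, -0.2056, -0.0168]
orientation: [[0.996, -0.091, 0.0], [-0.091, -0.996, -0.0], [0.0, 0.0, -1.0]]
wrist_force: [-1.0, 0.4, 0.4]
gripper_width: 0.0427
grip_force: 0.0
[-1.0402636   0.38230671  0.38322052]
time_s: 32.22
eef_pos: [0.4557, -0.2058, -0.0162]
orientation: [[0.996, -0.091, 0.001], [-0.091, -0.996, -0.0], [0.001, 0.0, -1.0]]
wrist_force: [-1.8, -0.1, 6.1]
gripper_width: 0.019
grip_force: 78.2
```

```bash
python3 -m creep '[[0,0,-10,0,0,0,-0.8],[0,0,-40,0,0,0,-0.8],[0,0,-50,0,0,0,-0.8],[0,0,-60,0,0,0,-0.8],[0,0,-60,0,0,0,-0.8],[0,0,0,0,0,-0.15,-0.8],[0,0,0,0,0,-0.15,-0.8],[0,0,0,0,0,-0.15,-0.8],[0,0,0,0,0,-0.15,-0.8],[0,0,0,0,0,-0.15,-0.8],[0,0,0,0,0,-0.15,-0.8]]' 90;python3 -m creep '[[0,0,0,0,0,-0.15,-0.8],[0,0,0,0,0,-0.15,-0.8],[0,0,0,0,0,-0.15,-0.8],[0,0,0,0,0,-0.15,-0.8],[0,0,0,0,0,-0.17,-0.8],[0,0,0,0,0,-0.17,-0.8],[0,0,0,0,0,0,-0.8]]'; python3 - <<'E'
from h import *
f=load("top");P=cloud(f);z=P[...,2]
go(.6256,-.004,.2,100.2)
# plate edges + comb tops from this top frame
m=(z>0.006)&(z<0.018);m[:,:285]=0;m[:,370:]=0;m[:145]=0;m[275:]=0
for i,s,b in blobs(f,cv2.morphologyEx(m.astype(np.uint8),cv2.MORPH_CLOSE,np.ones((9,9))),800): 
    cc=cv2.findContours(b.astype(np.uint8),0,1)[0][0].reshape(-1,2); print("plate",rect(cast(f,cc[:,0],cc[:,1],.012)[:,:2]))
c,k=np.cos(np.radians(10.2)),np.sin(np.radians(10.2))
q=P[150:270,285:370].reshape(-1,3);d=q[:,:2]-[.5705,-.0139];t=np.c_[d@[c,k],d@[-k,c]]
for s in(-1,1):
    j=(abs(t[:,1]-s*.04)<.02)&(q[:,2]>.028)&(q[:,2]<.062)&(abs(t[:,0])<.1); A=np.polyfit(t[j,0],t[j,1],1);print("comb",s,j.sum(),(A*1000).round(2))
E
```

```text
time_s: 33.6
eef_pos: [0.4549, -0.2051, 0.2029]
orientation: [[0.687, 0.727, -0.001], [0.727, -0.687, 0.001], [-0.0, -0.001, -1.0]]
wrist_force: [0.2, -0.6, -1.7]
gripper_width: 0.0187
grip_force: 88.4
time_s: 34.48
eef_pos: [0.455, -0.2052, 0.2029]
orientation: [[-0.175, 0.985, -0.001], [0.985, 0.175, 0.0], [0.001, -0.0, -1.0]]
wrist_force: [0.2, -0.9, -1.4]
gripper_width: 0.0186
grip_force: 88.4
at [ 455.  -205.2  202.9] turn [-0.    -0.001 -0.002] shift [167.8 203.6   2.9] w 18.6 t 34.5
plate (array([572.2, -23.8]), array([325.1, 210.7]), 11.9)
comb -1 327 [ -5.54 -40.75]
comb 1 302 [-4.49 38.72]
```

```bash
python3 -m creep '[[33.5,40.5,0,0,0,0,-0.8],[33.5,40.5,0,0,0,0,-0.8],[33.5,40.5,0,0,0,0,-0.8],[33.5,40.5,0,0,0,0,-0.8],[33,41,0,0,0,0,-0.8],[0,0,50,0,0,0,-0.8],[0,0,40,0,0,0,-0.8],[0,0,0,0,0,0,-0.8],[0,0,0,0,0,0,-0.8]]'; python3 - <<'E'
from h import *
go(.6256,-.005,.0136,100)
f=grab("wrist","w6.png");P=cloud(f);q=P.reshape(-1,3);q=q[q[:,2]<.07]
c,k=np.cos(np.radians(10)),np.sin(np.radians(10))
d=q[:,:2]-[.5705,-.0139];t=np.c_[d@[c,k],d@[-k,c]]
for s in(-1,1):
    j=(abs(t[:,1]-s*.04)<.007)&(abs(t[:,0])<.12)
    for x in range(-110,115,7):
        i=j&(abs(t[:,0]*1000-x)<3.5)
        if i.sum()>8: print(s,x,i.sum(),(np.percentile(q[i,2],90)*1000).round(0),end=" | ")
    print()
E
```

```text
time_s: 35.6
eef_pos: [0.6266, -0.0055, 0.1147]
orientation: [[-0.176, 0.984, 0.002], [0.984, 0.176, -0.0], [-0.001, 0.002, -1.0]]
wrist_force: [0.9, -0.3, -1.2]
gripper_width: 0.0182
grip_force: 88.8
at [626.6  -5.5 114.7] turn [0.002 0.001 0.002] shift [  0.7  -0.9 101.1] w 18.2 t 35.6
-1 -110 94 32.0 | -1 -103 158 38.0 | -1 -96 196 45.0 | -1 -89 240 51.0 | -1 -82 381 54.0 | -1 -75 348 48.0 | -1 -68 310 42.0 | -1 -61 277 35.0 | -1 -54 156 32.0 | -1 -47 180 39.0 | -1 -40 216 45.0 | -1 -33 267 52.0 | -1 -26 349 55.0 | -1 -19 329 49.0 | -1 -12 286 41.0 | -1 -5 235 34.0 | -1 2 172 33.0 | -1 9 208 40.0 | -1 16 258 47.0 | -1 23 277 53.0 | -1 30 248 55.0 | -1 37 103 47.0 | -1 79 160 50.0 | -1 86 260 53.0 | -1 93 263 47.0 | -1 100 215 41.0 | -1 107 176 34.0 | -1 114 98 13.0 | 
1 -110 98 34.0 | 1 -103 168 69.0 | 1 -96 136 46.0 | 1 -89 158 53.0 | 1 -82 342 55.0 | 1 -75 335 49.0 | 1 -68 309 42.0 | 1 -61 272 35.0 | 1 -54 150 33.0 | 1 -47 150 40.0 | 1 -40 176 47.0 | 1 -33 194 54.0 | 1 -26 310 55.0 | 1 -19 292 49.0 | 1 -12 274 42.0 | 1 -5 239 35.0 | 1 2 165 33.0 | 1 9 191 40.0 | 1 16 212 47.0 | 1 23 229 54.0 | 1 30 167 56.0 | 1 37 35 49.0 | 1 79 77 55.0 | 1 86 181 55.0 | 1 93 215 48.0 | 1 100 195 41.0 | 1 107 173 34.0 | 1 114 104 13.0 |
```

View pics/w6.png

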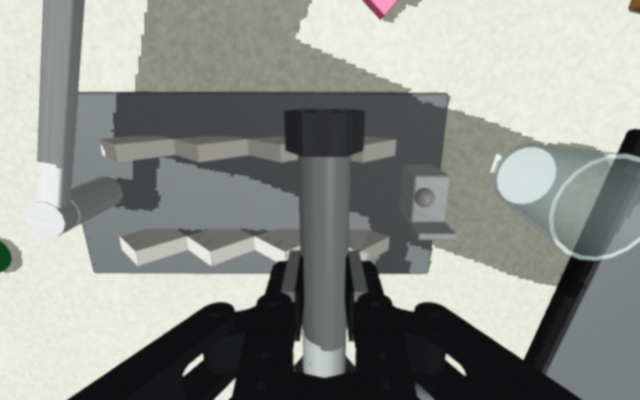

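The column hangs straight at (325,240) above lane 2, and the tooth peaks measure -84, -28, +28 and +84 mm, as expected. Lowering it.

```bash
python3 -m creep '[[1,-1,40,0,0,0,-0.8],[0,0,30,0,0,0,-0.8],[0,0,15,0,0,0,-0.8],[0,0,8,0,0,0,-0.8],[0,0,4,0,0,0,-0.8],[0,0,0,0,0,0,-0.8],[0,0,0,0,0,0,-0.8]]';python3 -c "
from h import *
go(.6256,-.005,.0136,100);print(robot.sense()['wrist_force'])"
```

```text
time_s: 36.52
eef_pos: [0.6253, -0.0045, 0.0172]
orientation: [[-0.177, 0.984, 0.002], [0.984, 0.177, -0.0], [-0.001, 0.002, -1.0]]
wrist_force: [-0.1, -0.1, -1.6]
gripper_width: 0.0185
grip_force: 88.8
at [625.3  -4.5  17.2] turn [0.002 0.001 0.004] shift [-0.5  0.3  3.6] w 18.5 t 36.5
[-0.11308904 -0.14843882 -1.62927805]
```

```bash
python3 -m creep '[[0,0,2.5,0,0,0,-0.8],[0,0,0,0,0,0,-0.8],[0,0,0,0,0,0,-0.5],[0,0,0,0,0,0,-0.2],[0,0,0,0,0,0,0],[0,0,0,0,0,0,0],[0,0,0,0,0,0,0]]' 20; python3 -m creep '[[0,0,-30,0,0,0,0],[0,0,-50,0,0,0,0],[0,0,-60,0,0,0,0],[0,0,-60,0,0,0,0],[0,0,0,0,0,0,0]]'; cat > seat.py <<'E'
from h import *
f=grab(*sys.argv[1:]);P=cloud(f);q=P.reshape(-1,3);q=q[(q[:,2]<.065)&(q[:,2]>.035)]
c,k=np.cos(np.radians(10)),np.sin(np.radians(10))
d=q[:,:2]-[.5705,-.0139];t=np.c_[d@[c,k],d@[-k,c]]*1000
for n,X in enumerate((-56,0,56)):
    for lo,hi in((-75,-58),(-30,30),(58,75)):
        j=(abs(t[:,0]-X)<20)&(t[:,1]>lo)&(t[:,1]<hi)
        if j.sum()>15: print("lane",n,lo,hi,j.sum(),"x",np.median(t[j,0]).round(1),"y",t[j,1].min().round(1),t[j,1].max().round(1),"ztop",(np.percentile(q[j,2],95)*1000).round(1))
E
python3 seat.py top; python3 seat.py wrist; python3 -c "
from h import *
go(.463,-.2987,.2,11.8)"
```

```text
time_s: 37.4
eef_pos: [0.6245, -0.0045, 0.0138]
orientation: [[-0.177, 0.984, 0.0], [0.984, 0.177, -0.0], [-0.0, 0.0, -1.0]]
wrist_force: [0.0, -0.2, -0.6]
gripper_width: 0.0426
grip_force: 0.0
time_s: 38.02
eef_pos: [0.629, -0.0051, 0.2219]
orientation: [[-0.177, 0.984, 0.015], [0.984, 0.177, -0.002], [-0.005, 0.014, -1.0]]
wrist_force: [0.5, 0.2, 0.0]
gripper_width: 0.0429
grip_force: 0.0
lane 2 -75 -58 39 x 57.5 y -69.5 -58.1 ztop 60.7
lane 2 -30 30 87 x 52.9 y -29.6 29.7 ztop 56.8
lane 2 58 75 64 x 55.0 y 58.2 73.2 ztop 60.0
lane 2 -75 -58 317 x 54.6 y -71.2 -58.0 ztop 58.3
lane 2 -30 30 1211 x 54.5 y -30.0 29.9 ztop 55.1
lane 2 58 75 551 x 54.5 y 58.0 73.1 ztop 58.5
at [624.8  -4.5 214.7] turn [ 2.000e-03 -1.000e-03  1.543e+00] shift [-218.5  254.9   14.7] w 42.8 t 38.1
```

Column 1 is seated level in lane 2. Now column 2.

```bash
python3 -m creep '[[0,0,0,0,0,0.171,0.4],[0,0,0,0,0,0.171,0.4],[0,0,0,0,0,0.171,0.4],[0,0,0,0,0,0.171,0.4],[0,0,0,0,0,0.171,0.4],[0,0,0,0,0,0.171,0.4],[0,0,0,0,0,0.171,0.4],[0,0,0,0,0,0.171,0.4],[0,0,0,0,0,0.175,0.4],[0,0,0,0,0,0,0.4]]';python3 -m creep '[[-36,42,0,0,0,0,0.4],[-36,42,0,0,0,0,0.4],[-36,42,0,0,0,0,0.4],[-36,42,0,0,0,0,0.4],[-36,42,0,0,0,0,0.4],[-38,45,20,0,0,0,0.4],[0,0,50,0,0,0,0.4],[0,0,50,0,0,0,0.4],[0,0,0,0,0,0,0.4],[0,0,0,0,0,0,0.4]]'; python3 -c "
from h import *
go(.463,-.2987,-.0165,11.8)"
```

```text
time_s: 39.38
eef_pos: [0.6228, -0.0042, 0.2107]
orientation: [[0.978, 0.206, -0.005], [0.206, -0.978, 0.001], [-0.005, -0.002, -1.0]]
wrist_force: [0.1, 0.6, -0.5]
gripper_width: 0.0595
grip_force: 0.0
time_s: 40.62
eef_pos: [0.4638, -0.299, 0.0947]
orientation: [[0.979, 0.206, 0.001], [0.206, -0.979, -0.001], [0.001, 0.001, -1.0]]
wrist_force: [1.1, 0.1, -0.3]
gripper_width: 0.0595
grip_force: 0.0
at [ 463.8 -299.    94.7] turn [ 0.001 -0.001  0.001] shift [ -0.7  -0.5 111.2] w 59.5 t 40.6
```

```bash
python3 -m creep '[[0,0,40,0,0,0,0.2],[0,0,40,0,0,0,0],[0,0,15,0,0,0,0],[0,0,10,0,0,0,0],[0,0,6,0,0,0,0],[0,0,0,0,0,0,0],[0,0,0,0,0,0,-0.4],[0,0,0,0,0,0,-0.6],[0,0,0,0,0,0,-0.8],[0,0,0,0,0,0,-0.8],[0,0,0,0,0,0,-0.8]]' 90
```

```text
time_s: 42.0
eef_pos: [0.4638, -0.2993, -0.016]
orientation: [[0.979, 0.204, 0.001], [0.204, -0.979, -0.001], [0.001, 0.002, -1.0]]
wrist_force: [-1.3, 1.2, 6.1]
gripper_width: 0.0184
grip_force: 88.0
```

```bash
python3 -m creep '[[0,0,-10,0,0,0,-0.8],[0,0,-40,0,0,0,-0.8],[0,0,-50,0,0,0,-0.8],[0,0,-60,0,0,0,-0.8],[0,0,-60,0,0,0,-0.8],[0,0,0,0,0,-0.154,-0.8],[0,0,0,0,0,-0.154,-0.8],[0,0,0,0,0,-0.154,-0.8],[0,0,0,0,0,-0.154,-0.8],[0,0,0,0,0,-0.154,-0.8],[0,0,0,0,0,-0.154,-0.8]]';python3 -m creep '[[0,0,0,0,0,-0.154,-0.8],[0,0,0,0,0,-0.154,-0.8],[0,0,0,0,0,-0.154,-0.8],[0,0,0,0,0,-0.154,-0.8],[0,0,0,0,0,0,-0.8],[0,0,0,0,0,0,-0.8]]'; python3 -c "
from h import *
go(.570,-.0145,.115,100)"
```

```text
time_s: 43.38
eef_pos: [0.4625, -0.2981, 0.2022]
orientation: [[0.422, 0.906, -0.001], [0.906, -0.422, 0.001], [0.0, -0.001, -1.0]]
wrist_force: [-0.2, -0.2, -3.2]
gripper_width: 0.0184
grip_force: 88.5
time_s: 44.12
eef_pos: [0.4629, -0.2984, 0.2025]
orientation: [[-0.172, 0.985, -0.0], [0.985, 0.172, 0.0], [0.0, -0.0, -1.0]]
wrist_force: [1.1, -0.2, -2.9]
gripper_width: 0.0188
grip_force: 88.4
at [ 462.9 -298.4  202.5] turn [-0.    -0.    -0.002] shift [261.  154.8  87.5] w 18.8 t 44.1
```

```bash
python3 -m creep '[[43.5,26,0,0,0,0,-0.8],[43.5,26,0,0,0,0,-0.8],[43.5,26,0,0,0,0,-0.8],[43.5,26,0,0,0,0,-0.8],[43.5,26,0,0,0,0,-0.8],[43.5,25,0,0,0,0,-0.8],[0,0,40,0,0,0,-0.8],[0,0,47,0,0,0,-0.8],[0,0,0,0,0,0,-0.8],[0,0,0,0,0,0,-0.8]]'; python3 - <<'E'
from h import *
go(.5705,-.0145,.0136,100)
f=grab("wrist","w7.png");P=cloud(f);q=P.reshape(-1,3);s=robot.sense()
T=(q-s["eef_pos"])@s["orientation"]*1000
for lo,hi in((20,55),(56,75)):
    j=(T[:,0]>lo)&(T[:,0]<hi)&(abs(T[:,1])<20)&(T[:,2]<-15)&(T[:,2]>-60);print(j.sum(),np.median(T[j],0).round(1),np.percentile(T[j,2],5).round(1),T[j,0].max().round(1))
E
```

```text
time_s: 45.38
eef_pos: [0.5715, -0.0149, 0.1172]
orientation: [[-0.173, 0.985, 0.002], [0.985, 0.173, -0.0], [-0.001, 0.002, -1.0]]
wrist_force: [0.5, 0.7, -2.0]
gripper_width: 0.0184
grip_force: 88.6
at [571.5 -14.9 117.2] turn [ 0.002  0.001 -0.   ] shift [  0.6  -0.9 103.6] w 18.4 t 45.4
4099 [ 38.5  -0.4 -38.5] -40.2 55.0
3632 [ 64.8  -0.4 -42. ] -43.6 71.9
```

```bash
python3 -m creep '[[0.5,-1,40,0,0,0,-0.8],[0,0,30,0,0,0,-0.8],[0,0,15,0,0,0,-0.8],[0,0,10,0,0,0,-0.8],[0,0,5,0,0,0,-0.8],[0,0,3,0,0,0,-0.8],[0,0,0,0,0,0,-0.8],[0,0,0,0,0,0,-0.8]]';python3 -m creep '[[0,0,0,0,0,0,-0.5],[0,0,0,0,0,0,-0.2],[0,0,0,0,0,0,0],[0,0,0,0,0,0,0],[0,0,0,0,0,0,0],[0,0,-30,0,0,0,0],[0,0,-50,0,0,0,0],[0,0,-60,0,0,0,0],[0,0,-60,0,0,0,0],[0,0,0,0,0,0,0]]' 20;  python3 seat.py wrist w8.png; python3 seat.py top t3.png; python3 - <<'E'
from h import *
f=load("top");P=cloud(f);z=P[...,2]
m=(z>0.1)&(z<0.125);m[:,:225]=0;m[:,300:]=0;m[:200]=0;m[275:]=0
for i,s,b in blobs(f,m,5): print("knob",s,rect(P[b][:,:2]),np.nanmedian(P[b],0))
E
```

```text
time_s: 46.42
eef_pos: [0.5698, -0.0146, 0.0137]
orientation: [[-0.174, 0.985, 0.001], [0.985, 0.174, -0.001], [-0.001, 0.001, -1.0]]
wrist_force: [-1.1, -0.3, 3.5]
gripper_width: 0.0186
grip_force: 89.4
time_s: 47.68
eef_pos: [0.5738, -0.015, 0.2201]
orientation: [[-0.174, 0.985, 0.014], [0.985, 0.174, -0.002], [-0.005, 0.014, -1.0]]
wrist_force: [0.7, -0.1, -0.2]
gripper_width: 0.0424
grip_force: 0.0
lane 1 -75 -58 376 x -0.6 y -73.2 -58.1 ztop 58.4
lane 1 -30 30 1185 x -1.3 y -29.9 30.0 ztop 55.1
lane 1 58 75 481 x -0.9 y 58.0 71.0 ztop 58.4
lane 2 -75 -58 317 x 52.8 y -71.2 -58.1 ztop 58.5
lane 2 -30 30 1200 x 53.3 y -30.0 29.9 ztop 55.0
lane 2 58 75 535 x 52.9 y 58.0 72.9 ztop 58.5
lane 1 58 75 44 x -3.5 y 58.1 70.6 ztop 60.2
knob [258 241   7   7  40] (array([470.6, 161.1]), array([15.5, 15. ]), 1.2) [0.47073699 0.16078689 0.11780026]
```

View pics/w8.png

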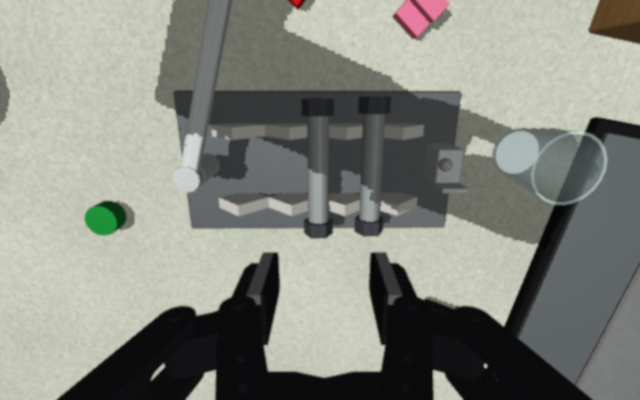

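Both columns are seated level at (318,165) and (372,165), with their nuts outside the combs. The keeper is still open with its knob at world (470.7,160.8). I'll cage the knob with the pads (tool x along the bar) and sweep it through the arc.

```bash
python3 -m creep '[[0,0,0,0,0,0.147,0],[0,0,0,0,0,0.146,0],[0,0,0,0,0,0,0]]'; python3 -c "
from h import *
go(.4707,.1608,.19,83.2)"
```

```text
time_s: 48.15
eef_pos: [0.5677, -0.014, 0.21]
orientation: [[0.116, 0.993, -0.005], [0.993, -0.116, 0.001], [0.0, -0.005, -1.0]]
wrist_force: [-1.0, -0.3, -0.3]
gripper_width: 0.0428
grip_force: 0.0
at [567.7 -14.  210. ] turn [-0.005 -0.     0.002] shift [ 162.1 -117.    20. ] w 42.8 t 48.1
```

```bash
python3 -m creep '[[40,-29,0,0,0,0,0],[40,-29,0,0,0,0,0],[41,-29,0,0,0,0,0],[41,-30,0,0,0,0,0],[0,0,20,0,0,0,0],[0,0,0,0,0,0,0],[0,0,0,0,0,0,0]]'; python3 -c "
from h import *
go(.4707,.1608,.062,83.2)"
```

```text
time_s: 49.02
eef_pos: [0.4721, 0.16, 0.1924]
orientation: [[0.117, 0.993, -0.001], [0.993, -0.117, -0.0], [-0.0, -0.001, -1.0]]
wrist_force: [-0.2, 0.6, 0.2]
gripper_width: 0.0423
grip_force: 0.0
at [472.1 160.  192.4] turn [-0.001  0.     0.001] shift [  0.7  -1.5 130.4] w 42.3 t 49.0
```

```bash
python3 -m creep '[[0.5,-1.5,40,0,0,0,0],[0,0,40,0,0,0,0],[0,0,30,0,0,0,0],[0,0,20,0,0,0,0],[0,0,0,0,0,0,-0.45],[0,0,0,0,0,0,-0.45],[0,0,0,0,0,0,-0.45]]' 30; python3 -c "
from station import robot;s=robot.sense();print(s['wrist_force'],s['wrist_torque'])"; python3 -m creep '[[-0.7,16.8,0,0,0,0.085,-0.45],[-0.7,16.8,0,0,0,0.085,-0.45],[-0.7,16.8,0,0,0,0.085,-0.45]]';python3 -c "
from h import *
f=grab('top');P=cloud(f);z=P[...,2]
m=(z>0.065)&(z<0.085);m[:,:225]=0;m[:,350:]=0;m[:180]=0;m[275:]=0
for i,s,b in blobs(f,m,30): print('bar',s,rect(P[b][:,:2]))"
```

```text
time_s: 49.9
eef_pos: [0.4722, 0.1611, 0.0642]
orientation: [[0.118, 0.993, 0.003], [0.993, -0.118, 0.0], [0.001, 0.003, -1.0]]
wrist_force: [-0.3, 0.7, 0.3]
gripper_width: 0.0231
grip_force: 0.0
[-0.3058053   0.71099469  0.32510816] [-0.00279767  0.02525607  0.04356816]
time_s: 50.28
eef_pos: [0.5205, 0.1489, 0.0638]
orientation: [[0.367, 0.93, 0.001], [0.93, -0.367, 0.0], [0.001, 0.001, -1.0]]
wrist_force: [-0.6, 0.5, -0.1]
gripper_width: 0.0235
grip_force: 0.2
bar [279 228  63  31 427] (array([478. ,  35.8]), array([182. ,  25.2]), 67.4)
```

The bar follows the sweep. Continuing.

```bash
python3 -m creep '[[-0.7,16.8,0,0,0,0.085,-0.45],[-0.7,16.8,0,0,0,0.085,-0.45],[-0.7,16.8,0,0,0,0.085,-0.45],[-0.7,16.8,0,0,0,0.085,-0.45],[-0.7,16.8,0,0,0,0.085,-0.45],[-0.7,16.8,0,0,0,0.085,-0.45],[-0.7,16.8,0,0,0,0.085,-0.45],[-0.7,16.8,0,0,0,0.085,-0.45],[0,0,0,0,0,0,-0.45]]'; python3 -c "
from h import *
go(.6444,-.0012,.062,10)"
```

```text
time_s: 51.45
eef_pos: [0.6203, 0.0619, 0.0636]
orientation: [[0.869, 0.495, 0.002], [0.495, -0.869, -0.0], [0.001, 0.001, -1.0]]
wrist_force: [0.0, -0.0, -0.2]
gripper_width: 0.0236
grip_force: 0.0
at [620.3  61.9  63.6] turn [ 0.001 -0.002  0.344] shift [12.8 66.3  1.6] w 23.6 t 51.5
```

```bash
python3 -m creep '[[-0.7,16.8,0,0,0,0.085,-0.45],[-0.7,16.8,0,0,0,0.085,-0.45],[-0.7,16.8,0,0,0,0.085,-0.45],[0,6,0,0,0,0.03,-0.45],[0,6,0,0,0,0.03,-0.45],[0,6,0,0,0,0.029,-0.45],[0,0,0,0,0,0,-0.45],[0,0,0,0,0,0,-0.45]]'; python3 -c "
from h import *
go(.6444,-.0012,.062,10);print(robot.sense()['wrist_force'])"
```

```text
time_s: 52.45
eef_pos: [0.6426, -0.0013, 0.0627]
orientation: [[0.985, 0.174, -0.0], [0.174, -0.985, -0.0], [-0.0, 0.0, -1.0]]
wrist_force: [-0.7, 0.0, 0.3]
gripper_width: 0.0234
grip_force: 0.0
at [642.6  -1.3  62.7] turn [0. 0. 0.] shift [1.8 0.2 0.7] w 23.4 t 52.5
[-0.68194832  0.03073721  0.28320429]
```

```bash
python3 -m creep '[[0,2,0,0,0,0,-0.45],[0,2,0,0,0,0,-0.45],[0,0,0,0,0,0,-0.45]]';python3 -m creep '[[0,1.5,0,0,0,0,-0.45],[0,0,0,0,0,0,-0.45]]'; python3 -c "
from h import *
f=grab('wrist','w9.png')
s=robot.sense();print(s['wrist_force'])"
```

```text
time_s: 52.82
eef_pos: [0.6435, -0.0056, 0.0626]
orientation: [[0.985, 0.173, -0.0], [0.173, -0.985, -0.0], [-0.0, 0.0, -1.0]]
wrist_force: [0.4, -0.1, 1.1]
gripper_width: 0.0234
grip_force: 0.0
time_s: 53.08
eef_pos: [0.6435, -0.0059, 0.0626]
orientation: [[0.985, 0.173, -0.001], [0.173, -0.985, 0.002], [-0.0, -0.002, -1.0]]
wrist_force: [-0.2, 4.6, -0.1]
gripper_width: 0.0235
grip_force: 2.0
[0.14345014 4.09194343 0.14167739]
```

View pics/w9.png

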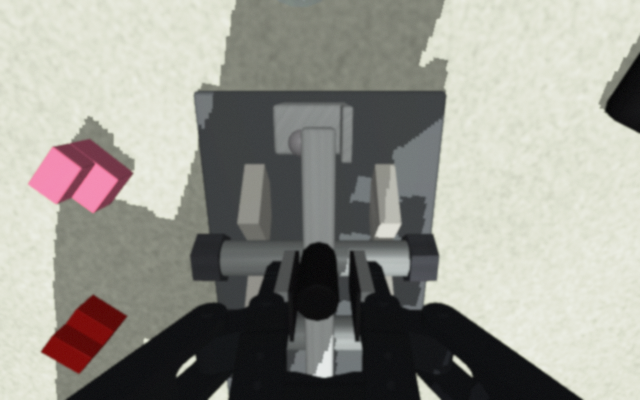

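The bar tip at (318,135) still has a gap to the stop plate at (347,135), so it has just met the detent. Pushing on in small steps.

```bash
for i in 1; do python3 -m creep '[[0,2,0,0,0,0,-0.45],[0,2,0,0,0,0,-0.45],[0,0,0,0,0,0,-0.45]]'; done; python3 -m creep '[[0,2,0,0,0,0,-0.45],[0,0,0,0,0,0,-0.45]]'
```

```text
time_s: 53.5
eef_pos: [0.6435, -0.006, 0.0625]
orientation: [[0.985, 0.173, -0.002], [0.173, -0.985, 0.007], [-0.001, -0.008, -1.0]]
wrist_force: [-1.8, 12.7, 1.9]
gripper_width: 0.0235
grip_force: 6.6
time_s: 53.75
eef_pos: [0.6435, -0.006, 0.0625]
orientation: [[0.985, 0.174, -0.003], [0.174, -0.985, 0.01], [-0.001, -0.011, -1.0]]
wrist_force: [-2.5, 17.5, 3.6]
gripper_width: 0.0238
grip_force: 8.8
```

The bar is now solidly against something at 17 N, with the knob where the shut position should be. I'll back off, rise and check.

```bash
python3 -m creep '[[0,-4,0,0,0,0,-0.45],[0,-4,0,0,0,0,-0.45],[0,-1.5,0,0,0,0,-0.3],[0,0,0,0,0,0,-0.3],[0,0,0,0,0,0,-0.3]]'; python3 -m creep '[[0,0,-20,0,0,0,-0.3],[0,0,-40,0,0,0,0],[0,0,-60,0,0,0,0],[-40,0,-60,0,0,0,0],[-40,0,-40,0,0,0,0],[-40,0,0,0,0,0,0],[0,0,0,0,0,0,0],[0,0,0,0,0,0,0]]'; python3 - <<'E'
from h import *
f=grab("wrist","w10.png");P=cloud(f);z=P[...,2];q=P.reshape(-1,3)
c,k=np.cos(np.radians(10)),np.sin(np.radians(10))
d=q[:,:2]-[.5705,-.0139];t=np.c_[d@[c,k],d@[-k,c]]*1000
j=(abs(q[:,2]-.077)<.006)&(abs(t[:,1])<40)&(t[:,0]>-110)&(t[:,0]<125)
bx=[];by=[]
for x in range(-105,125,5):
    i=j&(abs(t[:,0]-x)<2.5)
    if i.sum()>10: bx.append(x);by.append((t[i,1].min()+t[i,1].max())/2)
print(np.polyfit(bx,by,1),len(bx))
for s in(-40,40):
    i=(abs(t[:,1]-s)<12)&(q[:,2]>.05)&(q[:,2]<.057)&(abs(t[:,0])<100); print("comb",s,np.polyfit(t[i,0],t[i,1],1))
i=(q[:,2]>.1)&(q[:,2]<.122)&(abs(t[:,1])<60)&(t[:,0]>40)&(t[:,0]<110);print("knob",np.median(t[i],0),i.sum())
E
python3 seat.py wrist
```

```text
time_s: 54.38
eef_pos: [0.6433, -0.0041, 0.0627]
orientation: [[0.985, 0.172, 0.0], [0.172, -0.985, -0.0], [0.0, 0.0, -1.0]]
wrist_force: [0.1, 0.2, -0.4]
gripper_width: 0.0295
grip_force: 0.0
time_s: 55.38
eef_pos: [0.5308, -0.0234, 0.2758]
orientation: [[0.985, 0.173, 0.002], [0.173, -0.985, -0.0], [0.002, 0.001, -1.0]]
wrist_force: [0.4, 1.6, 0.4]
gripper_width: 0.0426
grip_force: 0.0
[-0.0048258  -0.72930629] 43
comb -40 [ 2.39615653e-03 -4.01980811e+01]
comb 40 [1.12820312e-03 3.96240869e+01]
knob [73.28012757 -1.20488839] 352
lane 1 -75 -58 354 x 0.5 y -72.1 -58.0 ztop 58.5
lane 1 -30 30 706 x 0.2 y -30.0 30.0 ztop 55.1
lane 1 58 75 351 x 0.5 y 58.0 72.2 ztop 58.5
lane 2 -75 -58 345 x 54.7 y -70.2 -58.0 ztop 58.6
lane 2 -30 30 829 x 54.8 y -29.9 30.0 ztop 55.3
lane 2 58 75 448 x 54.7 y 58.0 73.8 ztop 58.7
```

View pics/w10.png

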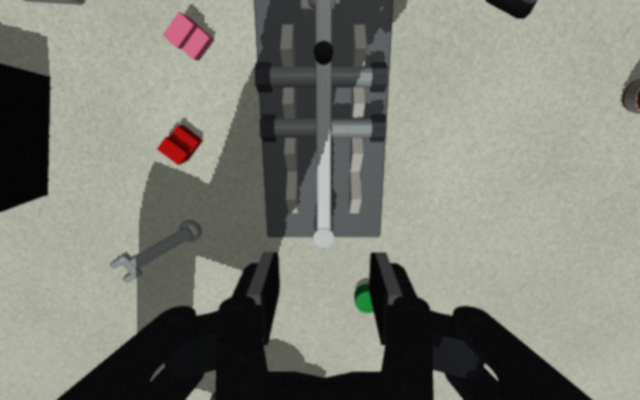

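The wrist view shows the bar from (323,238) to (323,50) lying straight along the tray. Its angle is about 0 against the combs, past the crest at 0.036, so it is home, and both columns are still seated. One last check of the blocks, then I hand in.

```bash
python3 -m creep '[[0,0,0,0,0,0,0],[0,0,0,0,0,0,0]]'; python3 - <<'E'
from h import *
f=grab("top");P=cloud(f)
for i,s,m in blobs(f,brown(f),60): print(s,np.nanmedian(P[m],0).round(3))
print(robot.sign_off())
E
```

```text
time_s: 55.72
eef_pos: [0.5305, -0.0232, 0.2742]
orientation: [[0.985, 0.173, -0.001], [0.173, -0.985, 0.0], [-0.001, -0.0, -1.0]]
wrist_force: [-0.4, 0.3, 0.3]
gripper_width: 0.043
grip_force: 0.0
[ 216   77   51   44 2058] [0.874 0.234 0.07 ]
[163 208  17  16 213] [0.543 0.431 0.027]
[169 226  24  34 442] [0.47  0.4   0.029]
the job is handed in; nothing more can be done
None
```

The job is handed in at about 56 s of the 210 s allowed: all three blocks are in the bin, both columns are seated (lanes 1 and 2), and the keeper bar is shut, measuring about 0 rad.

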